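# Bring the bearing ball in its dish under the bench magnifier

### The arm

A 6-joint arm with a two-finger parallel gripper is mounted at the origin on the work surface; the furniture and walls round the work are solid. World frame = base frame: x ahead of the robot, y to its left, z up, the work surface at z = 0. Lengths are in m, angles in rad, forces in N, time in s.
With the tool pointing down it reaches from about 0.35 to 0.975 m from the base axis. Payload 4.9 kg.
Tool frame: the origin (TCP) lies on the front face of the gripper's body, between the roots of the fingers; the fingertips stand 73 mm ahead of it and the grasp point (between the pads) lies 54 mm ahead of it (tip_extent is the distance from the TCP to the fingertips, in m); y points along the fingers, x is the direction in which the jaws open and shut, and the axes are right-handed (so a half turn about y gives the same grasp; the last joint's range is limited). The gripper opens to 85 mm and grips with 20 to 120 N. Pads are 22 mm wide; open, the fingers measure 114 mm over their backs; the gripper's body (76 mm by 85 mm) begins 54 mm behind the grasp point. The pads swing forward as they close: fully open they stand 13 mm farther back than shut.
Start: joints at [1.112, 0.053, 1.613, -0, 1.476, -0.119], TCP at [0.208, 0.589, 0.304] pointing down, gripper open.
Joint ranges: [-3.01, 3.01], [-1.01, 2.22], [0.06, 2.58], [-1.02, 4.17], [0.09, 2.62], [-3.14, 3.14]. Speed limits (rad/s): [2.57, 2.57, 3.14, 3.14, 3.14, 3.14].

### API

Orientations are given as a unit quaternion [w, x, y, z].
In Python, from plant import state, grab_frame, camera_info, job_done, tip_extent gives the robot as it stands.
- The arm moves only by the tool carry_out, never from a script. Its argument "rows" is a list that holds one entry, the list of rows, each a list of 7 numbers: the turn, a rotation vector about the world's x, y, z as a fraction of full scale, then the shift along the world's x, y, z as a fraction of full scale, then the finger opening in mm, from 0 to 85.4. A call has 1 to 5 rows; each row shifts and turns the commanded pose from where the row before left it; what a row does not reach is not made up. Full scale, the value 1, is 40 mm for a shift and 4 degrees for a turn. A row lasts 1/10 s, in which the tool goes at most 50 mm and 8.59 degrees, less where a joint would pass 70% of its speed; a pose out of reach is approached as far as the arm can. A call with a number of a shift or a turn outside -1 to 1 is refused whole. A call with a gripper value outside its range is refused whole. The fingers move at their own pace and stop on an object; the grip force is fixed at half the most. Time passes only in rows, so rows that do not move let the fingers close. It gives the time, the measured TCP pose, the force and the opening at its end, in the units of the state.
- state(): the state, without advancing time (a new reading comes with each control period).
- grab_frame(name): name is "side" or "top" or "wrist"; returns the picture (480x640x3 uint8, blue, green, red); there is no depth.
- camera_info(name): a dict with "intrinsics" (3x3 intrinsics, pixels), "xyz" and "rotation" of the camera in the world; the wrist camera has in their place "tool_from_camera" (4x4, takes a point from camera to tool coordinates, whose origin is the TCP and whose axes are the tool frame's). Camera axes: x right, y down, z forward; pixel columns grow to the right and rows downward; lengths in m; the calibration is good to about 2 mm. A picture is of the moment at which its call begins: read the wrist's pose just before it. camera_info takes no time and is no camera call.
- job_done(): hands the job in, once; it reports no verdict.
The state is a dict: "time": time; "joint_pos": joint angles; "joint_vel": joint speeds; "joint_efforts": joint torques, N m; "tool_pos": TCP position; "tool_rot": TCP orientation; "contact_force": force on the tool from outside, world axes, zero at the start; "ft_torque": the same for the moment, N m; "gripper_width": opening from 0.0 (shut) to 1.0 (fully open).
Only numpy, scipy, OpenCV 4.12 (cv2) and the standard library are available. Lean on these libraries where they do the work, as an engineer would, in place of code of your own. Each camera call takes 0.05 s, during which the arm holds its last target.

### The job

A loose steel bearing ball lies in the white dish in the plywood rack and is to be looked at through the bench magnifier. Take the dish by its upright black grip, slide it straight out from under the rack's board, lift it level and give it a quarter turn so that its arm comes out on your side, square to the magnifier's arm, with the ball staying in the middle of the dish all the while. Finish while holding the dish still and level with the ball centred under the lens, its top about 8 cm below the glass; do not touch the magnifier and leave the other things where they are.

Things in the scene. Friction and masses are not known exactly. Their poses are not given: they have to be found in the camera images.
- rack: fixed low plywood rack, two open bays under one board (board 52 to 62 mm above the bench). Origin on the bench, middle of the dish's bay; own -x is its open front, roughly to the robot's left. Bay 120 mm wide (y -60 to 60), front edge x = -62 mm, back panel x = +54 mm, no floor: the dish slides on the bench. The bay on own -y holds tape; things to 20 mm high lie on the board
- dish: loose white dish, 101 mm across, 19 mm high, hollow 10 mm deep (curvature radius 120 mm), 0.09-0.14 kg. Origin under its centre, z up, own -x along its steel arm (16 mm wide, 12 to 17 mm up) to the black grip block on a foot 170 mm out: 12 mm thick along the arm, 26 mm across, 16 to 66 mm up. Grip it with jaws closing along the arm, firmly (about 60 N): the dish overhangs
- grip (a point): middle of the black grip block, 45 mm above the dish's underside; 170 mm from the dish's centre along its own -x
- dish_centre (a point): lowest point of the dish's hollow, 8 mm above the dish's underside
- ball_center (a point): centre of the loose steel ball, 25 mm in diameter, about 60 g; it rests at the middle of the dish and rolls if the dish is tilted more than a few degrees or jerked
- magnifier: fixed bench magnifier: round base 124 mm across, to 26 mm high, column 14 mm thick, 329 mm high. Origin under the column, z up; own -y is the direction of the lens arm from column to lens, own -x the side facing the robot. The column is left of the lens as the robot sees it; a tall wrapped carton stands behind, from about world x = 0.72 m
- lens_centre (a point): middle of the underside of the round lens, 130 mm from the column's axis, 200 to 250 mm above the bench; frame 84 mm across, 14 mm high. The dish ends below it, its own x parallel to the magnifier's own x, grip on the -x side
- lens (a joint): height of the stiff lens arm above its lowest position, 0 to 0.05 m (0: lens underside 200 mm above the bench); to be left alone
- tape_roll: loose grey tape roll lying flat, 101 mm across, 48 mm high, origin under its middle; leave alone
- spectacles: loose red spectacles, 141x142x42 mm, origin under the middle; leave alone
- egg_cup: loose cream egg cup with a gilt rim, 49 mm across, 62 mm high, origin under its middle; leave alone

How it is judged:
On the way, in this order (a step that is already met when the one before it is completed fails the run):
1. the dish is out of the rack in front of it (its centre more than 115 mm in front of the rack's middle), with the ball in it (x of dish in the frame of rack below -0.115 m and distance between ball_center and dish_centre below 0.028 m), for 0.1 s.
2. held up level at least 50 mm above the bench and turned a quarter turn, the arm within 0.2 rad of square to the magnifier's arm, the ball within 15 mm of the dish's centre (height (world z) of dish above 0.05 m and angle between dish's own z axis and vertical below 0.12 rad and angle between the x axis of dish and the x axis of magnifier, either way round below 0.2 rad and horizontal distance between ball_center and dish_centre below 0.015 m), for 0.1 s.
At the end, for the whole second after the job is handed in: fingers still hold the dish, still, tilt under 0.1 rad, arm within 0.2 rad of square to the magnifier's arm, grip on the robot's side, clear of the magnifier; ball within 12 mm of the dish's centre and 20 mm of the lens axis, its top 55 to 105 mm below the lens's underside (horizontal distance between ball_center and lens_centre below 0.02 m and z of ball_center in the frame of lens_centre between -0.1175 and -0.0675 m and horizontal distance between ball_center and dish_centre below 0.012 m and distance between ball_center and dish_centre below 0.02 m and angle between dish's own z axis and vertical below 0.1 rad and angle between the x axis of dish and the x axis of magnifier, either way round below 0.2 rad and x of grip in the frame of magnifier below -0.1 m and linear speed of dish below 0.03 m/s and contact force between the fingers and dish above 2 N and contact force between dish and magnifier below 0.5 N); the arm keeps its last pose, push and grip.
It fails at once if the ball runs up to the dish's rim or leaves the dish (more than 35 mm from its centre) (distance between ball_center and dish_centre above 0.037 m).
It fails at once if the dish is tipped by more than 0.25 rad (angle between dish's own z axis and vertical above 0.25 rad).
It fails at once if the magnifier is touched (more than 2 N) or its lens shifted (contact force between magnifier and anything else above 2 N or distance of lens_centre from where it was at the start of the episode above 0.008 m).
It fails at once if a bystander is moved more than 20 mm (distance of any of tape_roll, spectacles, egg_cup from where it was at the start of the episode above 0.02 m).
It also fails if it takes over 58 s, if anything falls off the work surface, if the arm or the gripper's body presses on something with over 40 N, if the wrist force passes 120 N, or if a joint passes its speed limit or range.

## Working session

There is one attempt and no reset: what is moved stays moved. The work goes in short steps, Python scripts to look and compute and a tool call to move; the robot and the scene stay as the last step left them, time stands still between calls to the robot, and variables do not carry over. Pictures are saved under pics/ and viewed, and the job is handed in when it is done.

Besides the shell and the picture viewer there is one more tool, called as name([rows], argument=value, ...), one row to a line, values as JSON. carry_out: Moves the arm, as the interface text tells. Shift numbers are shares of 40 mm and turn numbers shares of 4 degrees, none past 1 either way. Its arguments: {"type":"object","properties":{"rows":{"type":"array"}},"required":["rows"]}

```bash
ls; mkdir -p pics
python3 - <<'E'
from plant import *
import cv2
print(state(), tip_extent)
for n in("side","top","wrist"):
    cv2.imwrite(f"pics/{n}0.png",grab_frame(n)); print(n,camera_info(n))
E
```

```text
pics
{'time': 0.0, 'joint_pos': array([ 1.11199736e+00,  5.33280145e-02,  1.61428801e+00,  3.17479609e-06,
        1.47600633e+00, -1.18976079e-01]), 'joint_vel': array([ 1.44217079e-03,  4.12912593e-06, -1.78254837e-03, -7.60425121e-04,
       -8.79681992e-04,  9.21434924e-04]), 'joint_efforts': array([ 2.06565608e-03, -3.93680763e+01, -3.70181572e+01, -1.03229474e-04,
        6.96208430e-03, -1.53163404e-05]), 'tool_pos': array([0.20809783, 0.58883445, 0.30268434]), 'tool_rot': array([-0.57700632,  0.57768803,  0.40762055, -0.40888353]), 'contact_force': array([ 0.39156258, -0.0774809 ,  0.0484205 ]), 'ft_torque': array([-0.01887438,  0.01384522,  0.01961029]), 'gripper_width': 1.000879758861751} 0.0726
side {'intrinsics': array([[541.57693953,   0.        , 307.6690346 ],
       [  0.        , 541.57693953, 247.20671607],
       [  0.        ,   0.        ,   1.        ]]), 'xyz': array([1.36879187, 0.95252568, 0.78239177]), 'rotation': array([-0.17465246,  0.29983648,  0.80226514, -0.48576254])}
top {'intrinsics': array([[465.86450455,   0.        , 316.67470646],
       [  0.        , 465.86450455, 243.54599253],
       [  0.        ,   0.        ,   1.        ]]), 'xyz': array([ 0.35315965, -0.00613773,  1.15566459]), 'rotation': array([ 0.06467298, -0.70155876,  0.70712578, -0.06004867])}
wrist {'intrinsics': array([[384.42644744,   0.        , 318.21044405],
       [  0.        , 384.42644744, 244.38017636],
       [  0.        ,   0.        ,   1.        ]]), 'tool_from_camera': array([[ 9.99998852e-01, -1.51360372e-03, -6.98696194e-05,
        -9.48479475e-04],
       [-4.05177649e-04, -3.11553989e-01,  9.50228366e-01,
        -7.13976985e-02],
       [-1.46003735e-03, -9.50227247e-01, -3.11554245e-01,
         8.05745688e-02],
       [ 0.00000000e+00,  0.00000000e+00,  0.00000000e+00,
         1.00000000e+00]])}
```

View pics/side0.png

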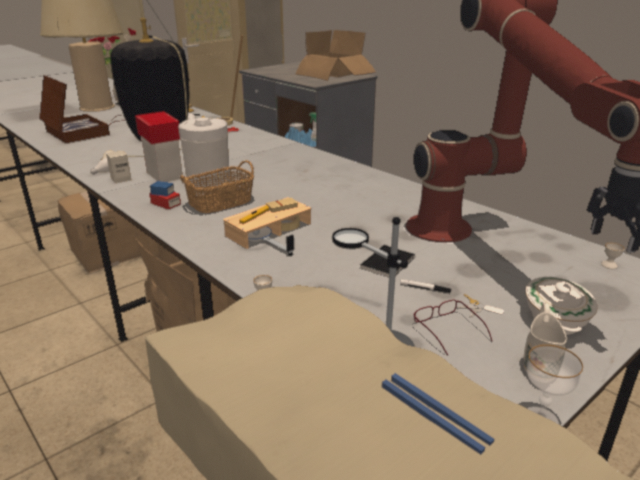

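View pics/top0.png

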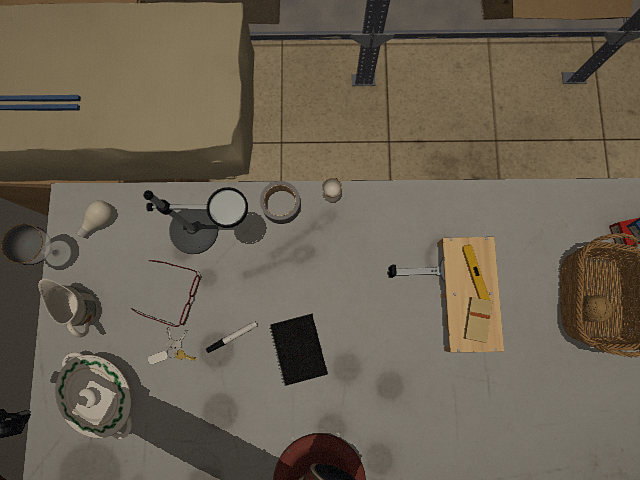

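View pics/wrist0.png

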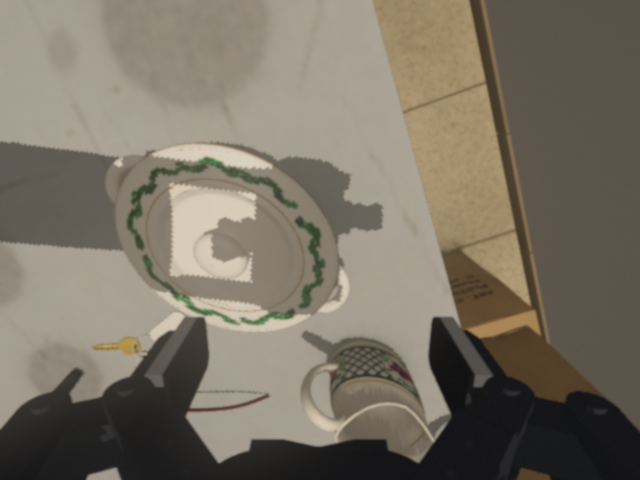

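```bash
cat > h.py <<'E'
import numpy as np, cv2
from scipy.spatial.transform import Rotation as R
from plant import *
def q(w): return R.from_quat([w[1],w[2],w[3],w[0]])
def cam(name,st=None):
    c=camera_info(name)
    if name=="wrist":
        st=st or state(); T=c["tool_from_camera"]; Rt=q(st["tool_rot"]).as_matrix()
        return c["intrinsics"],Rt@T[:3,:3],Rt@T[:3,3]+st["tool_pos"]
    return c["intrinsics"],q(c["rotation"]).as_matrix(),np.array(c["xyz"])
def unp(C,px,z):
    K,Rm,t=C; px=np.atleast_2d(px).astype(float)
    d=(Rm@np.linalg.inv(K)@np.c_[px,np.ones(len(px))].T).T
    return t+d*((z-t[2])/d[:,2])[:,None]
def prj(C,P):
    K,Rm,t=C; p=(K@Rm.T@(np.atleast_2d(P)-t).T).T
    return p[:,:2]/p[:,2:]
E
python3 - <<'E'
from h import *
im=cv2.imread("pics/top0.png")
def crop(im,x0,y0,x1,y1,s,n): cv2.imwrite(n,cv2.resize(im[y0:y1,x0:x1],None,fx=s,fy=s,interpolation=cv2.INTER_CUBIC))
crop(im,380,225,510,360,5,"pics/c1.png") if 0 else crop(im,380,228,510,358,4.6,"pics/c1.png")
crop(im,130,170,310,260,4.4,"pics/c2.png")
s=cv2.imread("pics/side0.png")
crop(s,200,180,420,340,3.6,"pics/c3.png")
C=cam("top"); np.set_printoptions(precision=4,suppress=True)
print(prj(C,[[0,0,0],[.4,0,0],[.4,.2,0]]))
print("rack corners",unp(C,[[443,237],[496,236],[503,351],[447,352]],.062))
print("grip",unp(C,[392,271],.066))
for z in(.2,.225,.25): print("lens",unp(C,[[228,208],[208,208],[247,208]],z))
print("base",unp(C,[[193,231],[169,231],[217,231]],.026))
E
```

```text
[[318.7359 482.0648]
 [317.428  307.354 ]
 [236.2063 307.9731]]
rack corners [[ 0.5617 -0.3012  0.062 ]
 [ 0.563  -0.4275  0.062 ]
 [ 0.2954 -0.4234  0.062 ]
 [ 0.2941 -0.2957  0.062 ]]
grip [[ 0.4807 -0.1761  0.066 ]]
lens [[0.6017 0.1866 0.2   ]
 [0.6021 0.2289 0.2   ]
 [0.6014 0.1463 0.2   ]]
lens [[0.5952 0.1815 0.225 ]
 [0.5956 0.2228 0.225 ]
 [0.5949 0.1423 0.225 ]]
lens [[0.5887 0.1765 0.25  ]
 [0.5891 0.2166 0.25  ]
 [0.5884 0.1383 0.25  ]]
base [[0.589  0.307  0.026 ]
 [0.5896 0.3667 0.026 ]
 [0.5885 0.2474 0.026 ]]
```

View pics/c1.png

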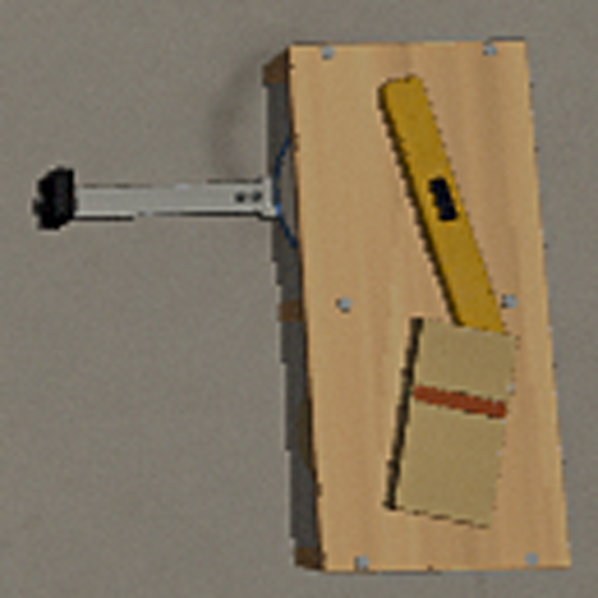

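View pics/c2.png

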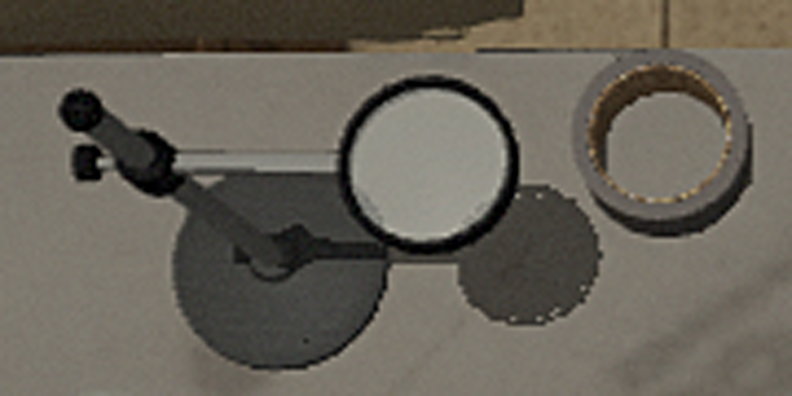

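View pics/c3.png

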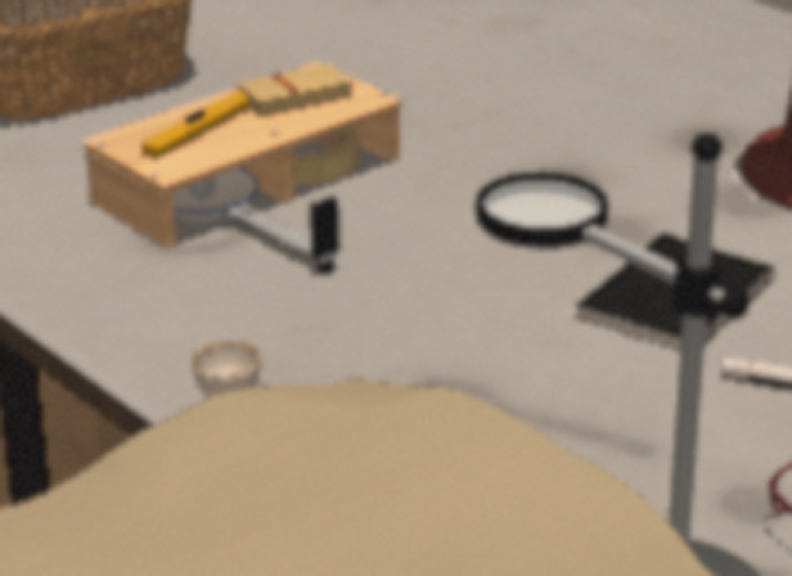

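Run:
```python
from h import *
from scipy.optimize import least_squares
np.set_printoptions(precision=4,suppress=True)
C=cam("top");S=cam("side")
f1=lambda p:np.array(p)/4.6+[380,228]-0.39
f2=lambda p:np.array(p)/4.4+[130,170]-.39
f3=lambda p:np.array(p)/3.6+[200,180]-.36
P=unp(C,f1([[290,45],[525,40],[570,567],[323,570]]),.062);print(P)
d=P[0]-P[3];d2=P[1]-P[2];print("front edge dir(y_rack)",np.degrees(np.arctan2(d[1],d[0])),np.degrees(np.arctan2(d2[1],d2[0])))
A=unp(C,f1([[78,200],[265,199]]),.017);a=A[0]-A[1];print(A,"arm dir",np.degrees(np.arctan2(a[1],a[0])))
th=np.linspace(0,2*np.pi,72,endpoint=False)
def ext(c,cam_):
    pts=np.r_[[[c[0]+.042*np.cos(t),c[1]+.042*np.sin(t),c[2]+h] for t in th for h in(0,.014)]]
    p=prj(cam_,pts); return np.r_[p.min(0),p.max(0)]
ot=np.r_[f2([340,76]),f2([518,254])]; os=np.r_[f3([477,172]),f3([607,243])]
r=least_squares(lambda c:np.r_[ext(c,C)-ot,ext(c,S)-os],[.6,.18,.22]);print("lens",r.x,r.fun)
print("coltop top",unp(C,f2([82,110]),.329),unp(S,f3([706,146]),.329))
b=unp(C,f2([[173,265],[388,265],[280,370]]),.026);print("base",b)
# grip top, side view base
print("grip side top",unp(S,f3([324,205]),.066), unp(C,f1([52,200]),.05))
g=lambda c:np.array([[c[0]+i,c[1]+j,h] for i in(-.013,.013) for j in(-.006,.006) for h in(.016,.066)])
for n in((.481,-.172),(.481,-.178)): print(prj(C,g(n)).min(0),prj(C,g(n)).max(0),(prj(S,g(n))))
```

```text
[[ 0.5607 -0.3003  0.062 ]
 [ 0.5623 -0.422   0.062 ]
 [ 0.2957 -0.4246  0.062 ]
 [ 0.2951 -0.3022  0.062 ]]
front edge dir(y_rack) 0.39728244692206266 0.5582734540570278
[[ 0.4861 -0.195   0.017 ]
 [ 0.4858 -0.2945  0.017 ]] arm dir 89.84324702880264
lens [0.5939 0.1827 0.2253] [-1.5208  0.0565  0.42    1.2181 -1.6734 -1.3362 -0.2195  1.3121]
coltop top [[0.5949 0.3083 0.329 ]] [[0.6104 0.3268 0.329 ]]
base [[0.5925 0.367  0.026 ]
 [0.5914 0.2455 0.026 ]
 [0.532  0.3042 0.026 ]]
grip side top [[ 0.4882 -0.1685  0.066 ]] [[ 0.4823 -0.176   0.05  ]]
[384.5971 265.3542] [392.9941 278.5752] [[293.3084 248.3205]
 [292.9145 233.486 ]
 [295.8357 249.7168]
 [295.4767 234.8278]
 [286.5806 251.0364]
 [286.0847 236.1036]
 [289.0974 252.4592]
 [288.636  237.4713]]
[387.0388 265.3334] [395.5565 278.5556] [[292.0541 247.6275]
 [291.6431 232.8202]
 [294.5689 249.0169]
 [294.1924 234.1552]
 [285.3316 250.3303]
 [284.8188 235.425 ]
 [287.8359 251.746 ]
 [287.3571 236.7857]]
```

Run:
```python
from h import *
np.set_printoptions(precision=4,suppress=True)
s=state();print(q(s["tool_rot"]).as_matrix(), cam("wrist")[2])
```

```text
[[ 0.3333 -0.0007 -0.9428]
 [ 0.9428 -0.0014  0.3333]
 [-0.0016 -1.      0.0002]] [0.1319 0.615  0.3744]
```

carry_out([
  [[0,0,-1,0.2,-1,0,85],[0,0,-1,0.2,-1,0,85],[0,0,-1,0.2,-1,0,85],[0,0,-1,0.2,-1,0,85],[0,0,-1,0.2,-1,0,85]],
])

```text
time: 0.65
tool_pos: [0.2482, 0.3876, 0.3034]
tool_rot: [-0.64, 0.64, 0.301, -0.301]
contact_force: [0.7, 1.4, 0.8]
gripper_width: 0.997
```

carry_out([
  [[0,0,-1,0.2,-1,0,85],[0,0,-1,0.2,-1,0,85],[0,0,-1,0.2,-1,0,85],[0,0,-1,0.2,-1,0,85],[0,0,-1,0.2,-1,0,85]],
])

```text
time: 1.15
tool_pos: [0.288, 0.1878, 0.3036]
tool_rot: [-0.682, 0.682, 0.186, -0.185]
contact_force: [1.0, 0.9, 0.5]
gripper_width: 0.998
```

carry_out([
  [[0,0,-1,0.4,-1,0,85],[0,0,-1,0.4,-1,0,85],[0,0,-1,0.4,-1,0,85],[0,0,-1,0.4,-1,0,85],[0,0,-1,0.4,-1,0,85]],
])

```text
time: 1.65
tool_pos: [0.3684, -0.0126, 0.3039]
tool_rot: [-0.704, 0.704, 0.064, -0.063]
contact_force: [1.3, -0.7, -0.1]
gripper_width: 0.997
```

carry_out([
  [[0,0,-1,0.6,-0.8,0,85],[0,0,-1,0.6,-0.8,0,85],[0,0,-1,0.6,-0.8,0,85],[0,0,-1,0.6,-0.8,0,85],[0,0,-1,0.5,-0.8,0,85]],
])

```text
time: 2.15
tool_pos: [0.4851, -0.1723, 0.3033]
tool_rot: [0.705, -0.704, 0.06, -0.059]
contact_force: [0.5, 0.3, -0.1]
gripper_width: 0.995
```

carry_out([
  [[0,0,-1,0,0,0,85],[0,0,-1,0,0,0,85],[0,0,-1,0,0,0,85],[0,0,-1,0,0,0,85],[0,0,-1,0,0,0,85]],
])

```text
time: 2.65
tool_pos: [0.4841, -0.1707, 0.3034]
tool_rot: [0.684, -0.684, 0.181, -0.181]
contact_force: [-0.3, 0.3, 0.7]
gripper_width: 0.993
```

carry_out([
  [[0,0,-1,0,0,0,85],[0,0,-1,0,0,0,85],[0,0,-1,0,0,0,85],[0,0,-1,0,0,0,85],[0,0,-1,0,0,0,85]],
])

```text
time: 3.15
tool_pos: [0.4841, -0.1706, 0.3035]
tool_rot: [0.642, -0.642, 0.297, -0.297]
contact_force: [-0.3, -0.7, -0.1]
gripper_width: 0.995
```

carry_out([
  [[0,0,-1,0,0,0,85],[0,0,-1,0,0,0,85],[0,0,-1,0,0,0,85],[0,0,-1,0,0,0,85],[0,0,-1,0,0,0,85]],
])

```text
time: 3.65
tool_pos: [0.4841, -0.1707, 0.3035]
tool_rot: [-0.58, 0.581, -0.404, 0.403]
contact_force: [0.3, 0.6, 0.7]
gripper_width: 0.995
```

carry_out([
  [[0,0,-1,0,0,0,85],[0,0,-1,0,0,0,85],[0,0,-1,0,0,0,85],[0,0,-1,0,0,0,85],[0,0,-1,0,0,0,85]],
])

```text
time: 4.15
tool_pos: [0.4841, -0.1707, 0.3035]
tool_rot: [-0.502, 0.502, -0.499, 0.498]
contact_force: [0.1, -0.1, -0.5]
gripper_width: 0.995
```

Run:
```python
from h import *
np.set_printoptions(precision=4,suppress=True)
s=state();print(s["tool_pos"],q(s["tool_rot"]).as_matrix(),s["joint_pos"])
cv2.imwrite("pics/w1.png",grab_frame("wrist"))
```

```text
[ 0.4841 -0.1707  0.3035] [[ 0.0064 -0.0007  1.    ]
 [-1.      0.0003  0.0064]
 [-0.0003 -1.     -0.0007]] [-0.484  -0.2181  1.8686 -0.      1.4919  1.0804]
```

View pics/w1.png

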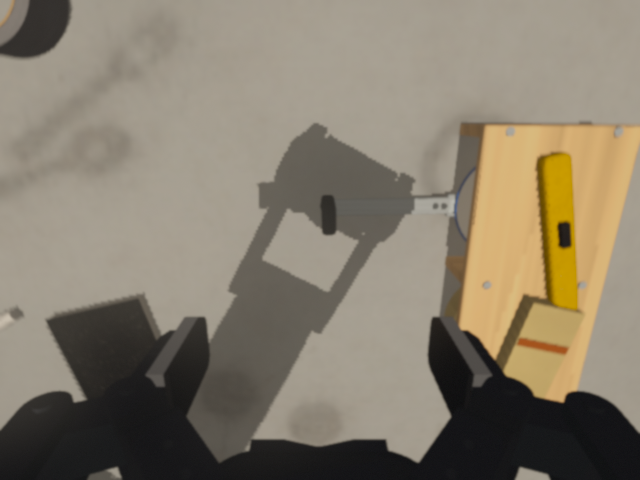

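Run:
```python
from h import *
im=cv2.imread("pics/w1.png")
cv2.imwrite("pics/w1c.png",cv2.resize(im[170:260,300:490],None,fx=4.2,fy=4.2,interpolation=cv2.INTER_CUBIC))
C=cam("wrist")
for g in((.4841,-.176),(.486,-.174)):
    p=np.array([[g[0]+i,g[1]+j,h] for h in(.066,.016) for i in(-.013,.013) for j in(-.006,.006) ])
    print(prj(C,p).round(1).tolist())
print(unp(C,[[450,205],[345,205]],.017))
print(unp(C,[[480,124],[458,400]],.062))
```

```text
[[331.3, 233.9], [316.9, 233.9], [331.7, 203.4], [317.0, 203.4], [329.6, 219.1], [317.1, 219.1], [330.0, 192.3], [317.2, 192.2]]
[[328.9, 231.8], [314.5, 231.7], [329.3, 201.1], [314.6, 201.1], [327.6, 217.2], [315.1, 217.1], [327.8, 190.2], [315.1, 190.2]]
[[ 0.48549591 -0.29587352  0.017     ]
 [ 0.4851635  -0.19638365  0.017     ]]
[[ 0.55934418 -0.29641596  0.062     ]
 [ 0.29936724 -0.30960736  0.062     ]]
```

View pics/w1c.png

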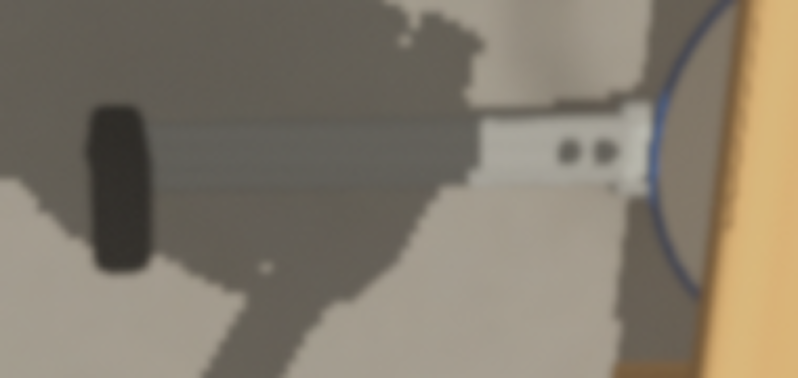

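Run:
```python
from h import *
im=cv2.imread("pics/w1.png")
cv2.imwrite("pics/w1d.png",cv2.resize(im[110:390,420:520],None,fx=2.1*2,fy=2.1,interpolation=cv2.INTER_CUBIC))
C=cam("wrist")
im=cv2.imread("pics/top0.png")
cv2.imwrite("pics/c1d.png",cv2.resize(im[230:360,430:460],None,fx=16,fy=4.6,interpolation=cv2.INTER_CUBIC))
```

```text
(no output)
```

View pics/w1d.png

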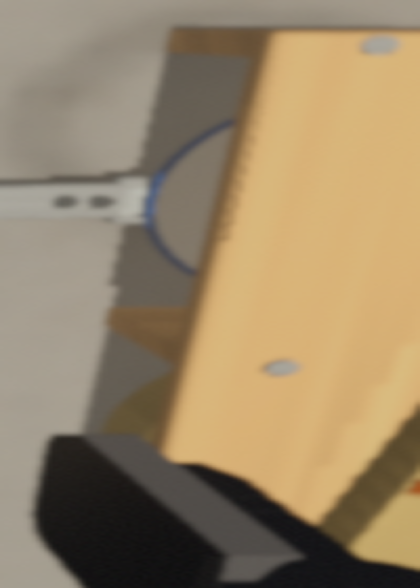

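View pics/c1d.png

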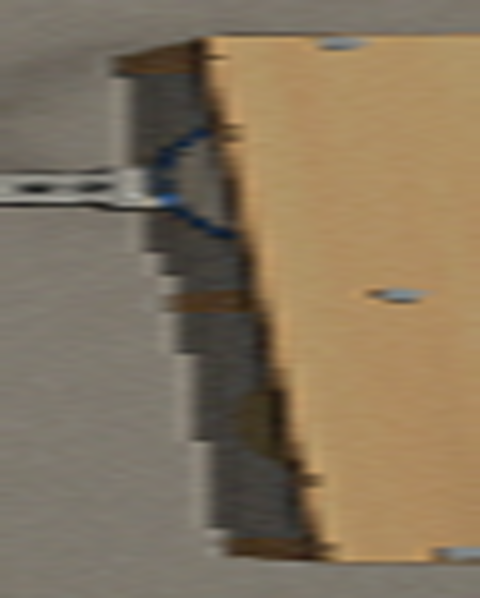

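Run:
```python
from h import *
C=cam("top")
f=lambda p:np.array(p)/[16,4.6]+[430,230]-.4
print(unp(C,f([[115,75],[170,292],[170,309],[220,540]]),0.0))
print(unp(C,f([[205,40],[325,560]]),0.062))
W=cam("wrist"); f=lambda p:np.array(p)/[4.2,2.1]+[420,110]-.3
print("wr",unp(W,f([[168,55],[108,308],[108,322]]),0.0), unp(W,f([[272,30],[163,455]]),.062))
```

```text
[[ 0.55084423 -0.30109344  0.        ]
 [ 0.43264796 -0.30336134  0.        ]
 [ 0.42357047 -0.30287308  0.        ]
 [ 0.30261648 -0.30391626  0.        ]]
[[ 0.55853258 -0.29962504  0.062     ]
 [ 0.29551769 -0.30237789  0.062     ]]
wr [[ 0.54789259 -0.30365     0.        ]
 [ 0.42760729 -0.30301494  0.        ]
 [ 0.42022097 -0.30379984  0.        ]] [[ 0.5593659  -0.29987833  0.062     ]
 [ 0.38157039 -0.30050294  0.062     ]]
```

carry_out([
  [[0,0,-0.09,0,-0.22,-0.5,85],[0,0,0,0,0,-1,85],[0,0,0,0,0,-1,85],[0,0,0,0,0,-1,85],[0,0,0,0,0,-0.9,60]],
])

```text
time: 4.7
tool_pos: [0.4837, -0.1792, 0.1258]
tool_rot: [-0.501, 0.501, -0.499, 0.499]
contact_force: [-0.5, 0.6, -0.9]
gripper_width: 0.854
```

carry_out([
  [[0,0,0,0,0,-0.5,60],[0,0,0,0,0,-0.22,40],[0,0,0,0,0,0,30],[0,0,0,0,0,0,30],[0,0,0,0,0,0,30]],
])

```text
time: 5.2
tool_pos: [0.4854, -0.1802, 0.101]
tool_rot: [0.501, -0.5, 0.498, -0.5]
contact_force: [0.3, -0.1, 0.1]
gripper_width: 0.351
```

Run:
```python
from h import *
np.set_printoptions(precision=4,suppress=True)
s=state();print(s["tool_pos"],q(s["tool_rot"]).as_matrix(),s["gripper_width"])
cv2.imwrite("pics/w2.png",grab_frame("wrist"))
```

```text
[ 0.4854 -0.1802  0.101 ] [[ 0.0031  0.003   1.    ]
 [-1.     -0.0016  0.0032]
 [ 0.0016 -1.      0.003 ]] 0.35117331162250176
```

View pics/w2.png

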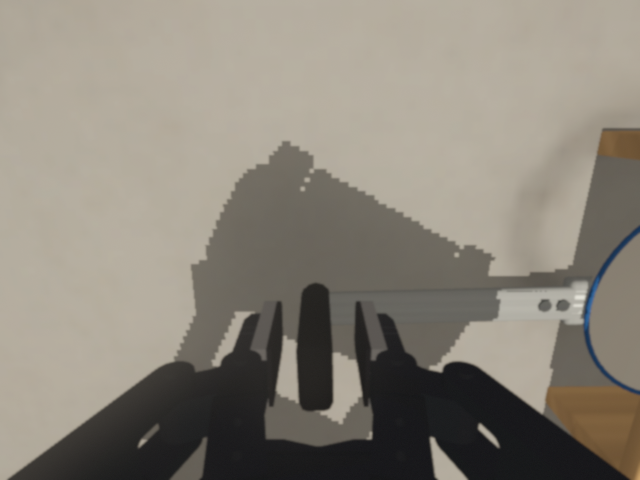

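carry_out([
  [[0,0,0,0,0,0,20],[0,0,0,0,0,0,16],[0,0,0,0,0,0,13],[0,0,0,0,0,0,11],[0,0,0,0,0,0,9]],
])

```text
time: 5.75
tool_pos: [0.4846, -0.1796, 0.0996]
tool_rot: [0.501, -0.501, 0.499, -0.499]
contact_force: [0.2, 1.3, 3.2]
gripper_width: 0.137
```

carry_out([
  [[0,0,0,0,0,0,6],[0,0,0,0,0,0,3],[0,0,0,0,0,0,0],[0,0,0,0,0,0,0],[0,0,0,0,0,0,0]],
])

```text
time: 6.25
tool_pos: [0.4846, -0.1797, 0.0996]
tool_rot: [0.501, -0.501, 0.499, -0.499]
contact_force: [-0.8, 2.2, 5.3]
gripper_width: 0.132
```

Run:
```python
from h import *
np.set_printoptions(precision=4,suppress=True)
s=state();print(s["tool_pos"],q(s["tool_rot"]).as_matrix(),s["gripper_width"],s["contact_force"],s["ft_torque"])
im=grab_frame("wrist")
cv2.imwrite("pics/w3.png",im)
W=cam("wrist",s)
# bench dist
```

```text
[ 0.4846 -0.1797  0.0996] [[ 0.0029  0.0006  1.    ]
 [-1.     -0.0002  0.0029]
 [ 0.0002 -1.      0.0006]] 0.13243800346163145 [-0.785   2.2218  5.3127] [ 0.182   0.104  -0.0742]
```

View pics/w3.png

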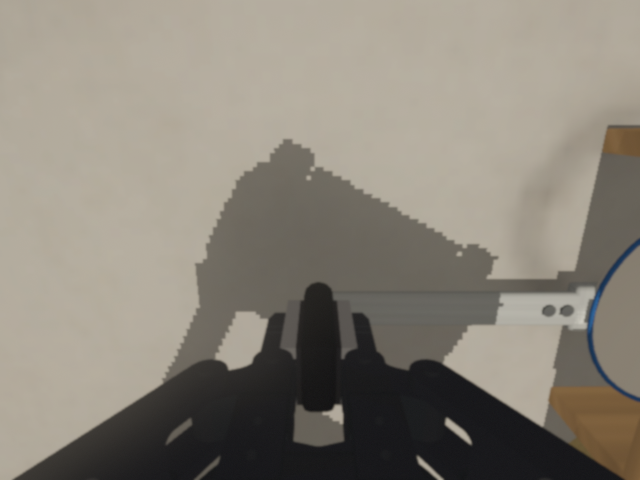

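carry_out([
  [[0,0,0,0,0.025,0,0],[0,0,0,0,0.05,0,0],[0,0,0,0,0.075,0,0],[0,0,0,0,0.1,0,0],[0,0,0,0,0.125,0,0]],
])

```text
time: 6.8
tool_pos: [0.4847, -0.1647, 0.0996]
tool_rot: [-0.501, 0.501, -0.499, 0.5]
contact_force: [-0.1, -3.6, 6.3]
gripper_width: 0.133
```

carry_out([
  [[0,0,0,0,0.15,0,0],[0,0,0,0,0.175,0,0],[0,0,0,0,0.2,0,0],[0,0,0,0,0.2,0,0],[0,0,0,0,0.2,0,0]],
])

```text
time: 7.3
tool_pos: [0.4846, -0.1273, 0.0996]
tool_rot: [-0.501, 0.501, -0.499, 0.5]
contact_force: [-0.2, -3.4, 5.2]
gripper_width: 0.133
```

carry_out([
  [[0,0,0,0,0.2,0,0],[0,0,0,0,0.2,0,0],[0,0,0,0,0.2,0,0],[0,0,0,0,0.2,0,0],[0,0,0,0,0.2,0,0]],
])

```text
time: 7.8
tool_pos: [0.4846, -0.0873, 0.0996]
tool_rot: [-0.501, 0.501, -0.499, 0.5]
contact_force: [-0.5, -5.0, 4.8]
gripper_width: 0.133
```

carry_out([
  [[0,0,0,0,0.2,0,0],[0,0,0,0,0.2,0,0],[0,0,0,0,0.2,0,0],[0,0,0,0,0.175,0,0],[0,0,0,0,0.15,0,0]],
])

```text
time: 8.3
tool_pos: [0.4845, -0.0503, 0.0996]
tool_rot: [-0.501, 0.501, -0.499, 0.5]
contact_force: [-0.1, -3.9, 5.8]
gripper_width: 0.135
```

carry_out([
  [[0,0,0,0,0.125,0,0],[0,0,0,0,0.1,0,0],[0,0,0,0,0.075,0,0],[0,0,0,0,0.05,0,0],[0,0,0,0,0.025,0,0]],
])

```text
time: 8.8
tool_pos: [0.4845, -0.0355, 0.0996]
tool_rot: [-0.501, 0.501, -0.499, 0.5]
contact_force: [0.5, -4.6, 6.3]
gripper_width: 0.129
```

Run:
```python
from h import *
np.set_printoptions(precision=4,suppress=True)
s=state();print(s["time"],s["tool_pos"],q(s["tool_rot"]).as_matrix(),s["gripper_width"],s["contact_force"],s["ft_torque"])
cv2.imwrite("pics/w4.png",grab_frame("wrist"))
t=grab_frame("top");cv2.imwrite("pics/t4.png",t)
cv2.imwrite("pics/t4c.png",cv2.resize(t[220:320,310:510],None,fx=4,fy=4,interpolation=cv2.INTER_CUBIC))
```

```text
8.8 [ 0.4845 -0.0355  0.0996] [[ 0.0036  0.0006  1.    ]
 [-1.     -0.0011  0.0036]
 [ 0.0011 -1.      0.0006]] 0.12916362804853346 [ 0.4581 -4.6011  6.3012] [-0.5859  0.0037  0.0036]
```

View pics/w4.png

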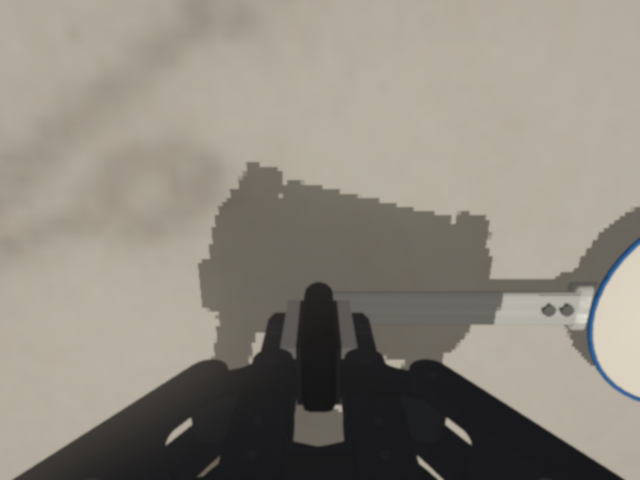

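View pics/t4c.png

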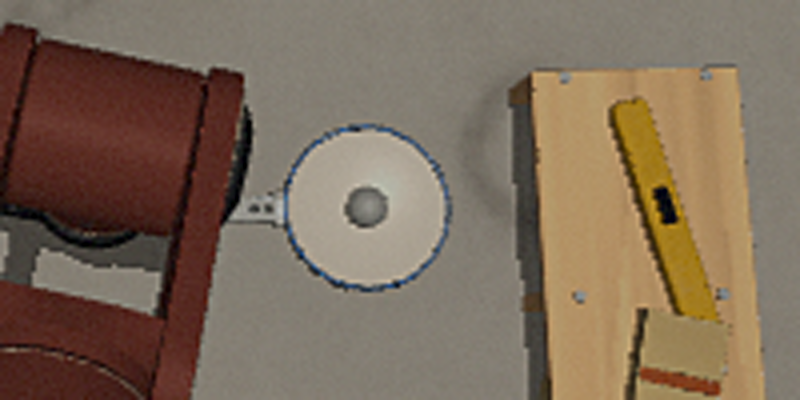

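carry_out([
  [[0,0,0,0,0,0.02,0],[0,0,0,0,0,0.05,0],[0,0,0,0,0,0.08,0],[0,0,0,0,0,0.11,0],[0,0,0,0,0,0.13,0]],
])

```text
time: 9.4
tool_pos: [0.4836, -0.0352, 0.1143]
tool_rot: [-0.501, 0.501, -0.5, 0.499]
contact_force: [-0.4, 0.2, -0.9]
gripper_width: 0.131
```

carry_out([
  [[0,0,0,0,0,0.13,0],[0,0,0,0,0,0.13,0],[0,0,0,0,0,0.11,0],[0,0,0,0,0,0.08,0],[0,0,0,0,0,0.04,0]],
])

```text
time: 9.9
tool_pos: [0.4845, -0.0356, 0.1348]
tool_rot: [0.501, -0.501, 0.499, -0.499]
contact_force: [0.5, 0.1, -2.7]
gripper_width: 0.138
```

Run:
```python
from h import *
np.set_printoptions(precision=4,suppress=True)
s=state();print(s["time"],s["tool_pos"],q(s["tool_rot"]).as_matrix(),s["gripper_width"],s["contact_force"],s["ft_torque"])
t=grab_frame("top");cv2.imwrite("pics/t5.png",t)
S=grab_frame("side");cv2.imwrite("pics/s5.png",S)
a=cv2.resize(t[230:310,360:480],None,fx=6,fy=6,interpolation=cv2.INTER_CUBIC)
cv2.imwrite("pics/t5c.png",a)
cv2.imwrite("pics/s5c.png",cv2.resize(S[170:310,220:400],None,fx=4.2,fy=4.2,interpolation=cv2.INTER_CUBIC))
```

```text
9.9 [ 0.4845 -0.0356  0.1348] [[ 0.0029  0.0007  1.    ]
 [-1.     -0.0001  0.0029]
 [ 0.0001 -1.      0.0007]] 0.1380087689740554 [ 0.4817  0.0921 -2.6535] [0.2099 0.0305 0.0083]
```

View pics/t5c.png

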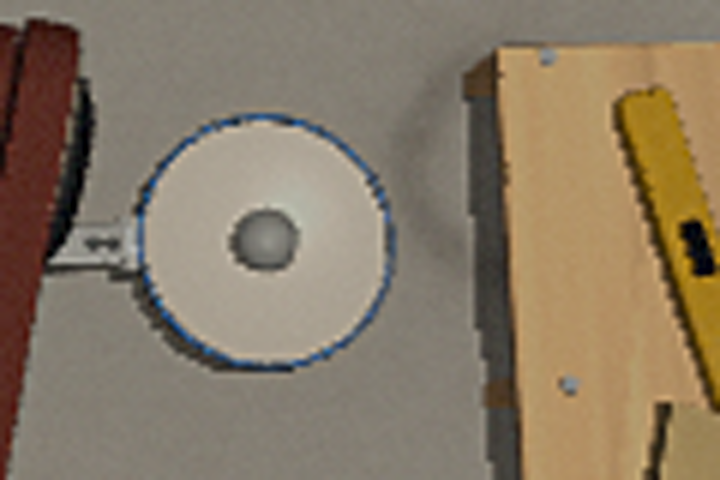

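View pics/s5c.png

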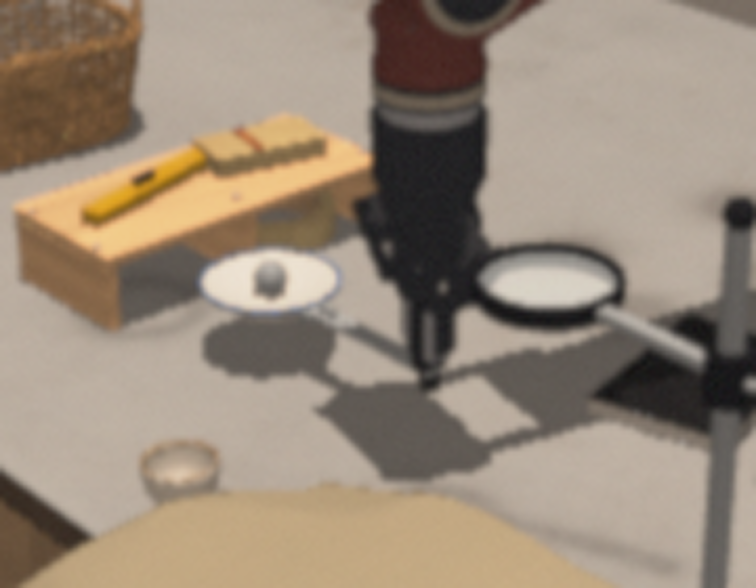

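```bash
cat >> h.py <<'E'
from scipy.optimize import least_squares
th=np.linspace(0,2*np.pi,90,endpoint=False)
def ext(c,cam_,r,h):
    pts=np.array([[c[0]+r*np.cos(t),c[1]+r*np.sin(t),c[2]+k] for t in th for k in h])
    p=prj(cam_,pts); return np.r_[p.min(0),p.max(0)]
E
python3 - <<'E'
from h import *
np.set_printoptions(precision=4,suppress=True)
C=cam("top");S=cam("side")
ft=lambda p:np.array(p)/6+[360,230]-.4
fs=lambda p:np.array(p)/4.2+[220,170]-.38
f2=lambda p:np.array(p)/4.4+[130,170]-.39
dt=np.r_[ft([136,113]),ft([396,371])]; ds=np.r_[fs([199,247]),fs([342,314])]
lt=np.r_[f2([340,76]),f2([518,254])]; ls=np.r_[fs([473,242]),fs([626,327])]
mid=lambda e:(e[:2]+e[2:])/2
for nm,ot,os,r_,h in(("dishrim",dt,ds,.0505,(0,)),("lens",lt,ls,.042,(0,.014))):
    r=least_squares(lambda c:np.r_[mid(ext(c,C,r_,h))-mid(ot),mid(ext(c,S,r_,h))-mid(os)],[.55,0,.1]);print(nm,r.x,r.fun, ext(r.x,C,r_,h)-ot,ext(r.x,S,r_,h)-os)
print("tcp-based rim: .4845,-.2056,.0535")
print("top-only dish",unp(C,mid(dt),.0542))
for z in(.2,.21,.22,.23,.24,.25): print(z,unp(C,mid(lt),z+.012),unp(S,mid(ls),z+.007))
E
```

```text
dishrim [ 0.4837 -0.2055  0.0525] [-0.4629  0.5152 -0.8599 -0.1706] [-0.0727  0.8929 -0.853   0.1376] [-0.6493  0.258  -1.0705 -0.5992]
lens [0.5938 0.183  0.2254] [-0.708   0.6859 -1.0829 -0.0697] [-1.6871  0.1042  0.2711  1.2676] [-1.657  -1.1423 -0.5089  1.003 ]
tcp-based rim: .4845,-.2056,.0535
top-only dish [[ 0.4844 -0.2064  0.0542]]
0.2 [[0.6005 0.186  0.212 ]] [[0.5574 0.1508 0.207 ]]
0.21 [[0.5979 0.184  0.222 ]] [[0.5715 0.1647 0.217 ]]
0.22 [[0.5953 0.182  0.232 ]] [[0.5856 0.1787 0.227 ]]
0.23 [[0.5927 0.1799 0.242 ]] [[0.5997 0.1926 0.237 ]]
0.24 [[0.5901 0.1779 0.252 ]] [[0.6138 0.2065 0.247 ]]
0.25 [[0.5874 0.1759 0.262 ]] [[0.6279 0.2205 0.257 ]]
```

Run:
```python
from h import *
d0=np.array([.4841,-.2059]);d1=np.array([.594,.1815]);z0,z1=.1348,.2116
N=50
def pose(u):
    s=10*u**3-15*u**4+6*u**5; a=np.radians(90*s)
    r=np.array([.0004,.1703]); r=np.array([r[0]*np.cos(a)-r[1]*np.sin(a),r[0]*np.sin(a)+r[1]*np.cos(a)])
    d=d0+s*(d1-d0); return np.r_[90*s/4,(d+r)/.04,(z0+s*(z1-z0))/.04]
acc=pose(0);start=acc.copy();tot=acc.copy()
for i in range(1,N+1):
    d=np.round(pose(i/N)-tot,2);tot=tot+d
    print([0,0,d[0],d[1],d[2],d[3],0],end=",\n" if i%5==0 else ",")
print(tot-start)
```

```text
[0, 0, np.float64(0.0), np.float64(-0.0), np.float64(0.0), np.float64(0.0), 0],[0, 0, np.float64(0.01), np.float64(-0.0), np.float64(0.01), np.float64(0.0), 0],[0, 0, np.float64(0.03), np.float64(-0.01), np.float64(0.01), np.float64(0.0), 0],[0, 0, np.float64(0.06), np.float64(-0.01), np.float64(0.02), np.float64(0.01), 0],[0, 0, np.float64(0.09), np.float64(-0.01), np.float64(0.04), np.float64(0.01), 0],
[0, 0, np.float64(0.13), np.float64(-0.03), np.float64(0.06), np.float64(0.01), 0],[0, 0, np.float64(0.18), np.float64(-0.03), np.float64(0.07), np.float64(0.01), 0],[0, 0, np.float64(0.21), np.float64(-0.04), np.float64(0.09), np.float64(0.02), 0],[0, 0, np.float64(0.27), np.float64(-0.04), np.float64(0.11), np.float64(0.02), 0],[0, 0, np.float64(0.32), np.float64(-0.06), np.float64(0.13), np.float64(0.03), 0],
[0, 0, np.float64(0.37), np.float64(-0.06), np.float64(0.15), np.float64(0.03), 0],[0, 0, np.float64(0.43), np.float64(-0.08), np.float64(0.17), np.float64(0.04), 0],[0, 0, np.float64(0.47), np.float64(-0.08), np.float64(0.18), np.float64(0.04), 0],[0, 0, np.float64(0.53), n
[... 2345 characters left out ...]
p.float64(0.02), 0],[0, 0, np.float64(0.21), np.float64(0.02), np.float64(0.03), np.float64(0.02), 0],[0, 0, np.float64(0.18), np.float64(0.02), np.float64(0.02), np.float64(0.01), 0],[0, 0, np.float64(0.13), np.float64(0.02), np.float64(0.02), np.float64(0.01), 0],
[0, 0, np.float64(0.09), np.float64(0.01), np.float64(0.01), np.float64(0.01), 0],[0, 0, np.float64(0.06), np.float64(0.0), np.float64(0.01), np.float64(0.01), 0],[0, 0, np.float64(0.03), np.float64(0.01), np.float64(0.01), np.float64(-0.0), 0],[0, 0, np.float64(0.01), np.float64(-0.0), np.float64(-0.0), np.float64(-0.0), 0],[0, 0, np.float64(-0.0), np.float64(0.0), np.float64(-0.0), np.float64(0.0), 0],
[22.5  -1.52  5.44  1.92]
```

carry_out([
  [[0,0,0.01,0,0.01,0,0],[0,0,0.03,-0.01,0.01,0,0],[0,0,0.06,-0.01,0.02,0.01,0],[0,0,0.09,-0.01,0.04,0.01,0],[0,0,0.13,-0.03,0.06,0.01,0]],
])

```text
time: 10.5
tool_pos: [0.4819, -0.0298, 0.1355]
tool_rot: [-0.506, 0.506, -0.494, 0.493]
contact_force: [-0.3, 1.3, -2.2]
gripper_width: 0.137
```

carry_out([
  [[0,0,0.18,-0.03,0.07,0.01,0],[0,0,0.21,-0.04,0.09,0.02,0],[0,0,0.27,-0.04,0.11,0.02,0],[0,0,0.32,-0.06,0.13,0.03,0],[0,0,0.37,-0.06,0.15,0.03,0]],
])

```text
time: 11.0
tool_pos: [0.4725, -0.0075, 0.14]
tool_rot: [0.529, -0.529, 0.469, -0.469]
contact_force: [0.9, -0.7, -2.0]
gripper_width: 0.133
```

carry_out([
  [[0,0,0.43,-0.08,0.17,0.04,0],[0,0,0.47,-0.08,0.18,0.04,0],[0,0,0.53,-0.09,0.2,0.04,0],[0,0,0.57,-0.09,0.2,0.05,0],[0,0,0.62,-0.1,0.22,0.06,0]],
])

```text
time: 11.5
tool_pos: [0.4547, 0.0316, 0.1492]
tool_rot: [0.57, -0.57, 0.418, -0.418]
contact_force: [-0.1, 0.8, -2.1]
gripper_width: 0.133
```

carry_out([
  [[0,0,0.66,-0.11,0.22,0.05,0],[0,0,0.7,-0.11,0.23,0.06,0],[0,0,0.73,-0.11,0.22,0.06,0],[0,0,0.76,-0.11,0.23,0.07,0],[0,0,0.79,-0.1,0.22,0.07,0]],
])

```text
time: 12.0
tool_pos: [0.433, 0.0765, 0.1617]
tool_rot: [-0.619, 0.619, -0.342, 0.342]
contact_force: [0.7, 0.3, -2.1]
gripper_width: 0.133
```

carry_out([
  [[0,0,0.81,-0.1,0.22,0.07,0],[0,0,0.83,-0.1,0.21,0.07,0],[0,0,0.84,-0.09,0.2,0.07,0],[0,0,0.84,-0.08,0.19,0.07,0],[0,0,0.84,-0.07,0.18,0.07,0]],
])

```text
time: 12.5
tool_pos: [0.4153, 0.1164, 0.1757]
tool_rot: [-0.662, 0.662, -0.249, 0.249]
contact_force: [-0.2, -0.1, -1.9]
gripper_width: 0.131
```

carry_out([
  [[0,0,0.84,-0.06,0.17,0.07,0],[0,0,0.83,-0.04,0.16,0.07,0],[0,0,0.81,-0.04,0.15,0.07,0],[0,0,0.79,-0.02,0.14,0.07,0],[0,0,0.76,-0.01,0.12,0.07,0]],
])

```text
time: 13.0
tool_pos: [0.4086, 0.1459, 0.1896]
tool_rot: [-0.69, 0.69, -0.154, 0.153]
contact_force: [1.2, 0.2, -1.4]
gripper_width: 0.135
```

carry_out([
  [[0,0,0.73,0,0.12,0.06,0],[0,0,0.7,0.01,0.11,0.06,0],[0,0,0.66,0.02,0.1,0.05,0],[0,0,0.62,0.02,0.09,0.06,0],[0,0,0.57,0.03,0.08,0.05,0]],
])

```text
time: 13.5
tool_pos: [0.4119, 0.1657, 0.2008]
tool_rot: [-0.703, 0.703, -0.074, 0.074]
contact_force: [-0.7, -0.5, -1.5]
gripper_width: 0.132
```

carry_out([
  [[0,0,0.53,0.04,0.07,0.04,0],[0,0,0.47,0.03,0.07,0.04,0],[0,0,0.43,0.04,0.05,0.04,0],[0,0,0.37,0.03,0.05,0.03,0],[0,0,0.32,0.03,0.05,0.03,0]],
])

```text
time: 14.0
tool_pos: [0.4191, 0.177, 0.208]
tool_rot: [-0.707, 0.707, -0.022, 0.022]
contact_force: [0.4, -0.2, -0.9]
gripper_width: 0.132
```

carry_out([
  [[0,0,0.27,0.03,0.03,0.02,0],[0,0,0.21,0.02,0.03,0.02,0],[0,0,0.18,0.02,0.02,0.01,0],[0,0,0.13,0.02,0.02,0.01,0],[0,0,0.09,0.01,0.01,0.01,0]],
])

```text
time: 14.5
tool_pos: [0.4231, 0.1813, 0.2107]
tool_rot: [-0.707, 0.707, -0.001, 0.001]
contact_force: [0.3, -1.3, -1.4]
gripper_width: 0.135
```

carry_out([
  [[0,0,0.06,0,0.01,0.01,0],[0,0,0.03,0.01,0.01,0,0],[0,0,0.01,0,0,0,0],[0,0,0,0,0,0,0],[0,0,0,0,0,0,0]],
])

```text
time: 15.0
tool_pos: [0.4235, 0.182, 0.2111]
tool_rot: [-0.707, 0.707, 0.001, -0.001]
contact_force: [-0.3, 0.2, -1.9]
gripper_width: 0.134
```

Run:
```python
from h import *
np.set_printoptions(precision=4,suppress=True)
s=state();print(s["time"],s["tool_pos"],q(s["tool_rot"]).as_matrix(),s["gripper_width"],s["contact_force"],s["ft_torque"])
t=grab_frame("top");cv2.imwrite("pics/t6.png",t)
S=grab_frame("side");cv2.imwrite("pics/s6.png",S)
cv2.imwrite("pics/t6c.png",cv2.resize(t[170:330,140:320],None,fx=3.7,fy=3.7,interpolation=cv2.INTER_CUBIC))
cv2.imwrite("pics/s6c.png",cv2.resize(S[190:310,300:430],None,fx=4.8,fy=4.8,interpolation=cv2.INTER_CUBIC))
```

```text
15.0 [0.4235 0.182  0.2111] [[ 1.     -0.0001 -0.003 ]
 [ 0.003  -0.      1.    ]
 [-0.0001 -1.     -0.    ]] 0.13439171751437573 [-0.3227  0.1982 -1.9116] [-0.0079  0.2353  0.0007]
```

View pics/t6c.png

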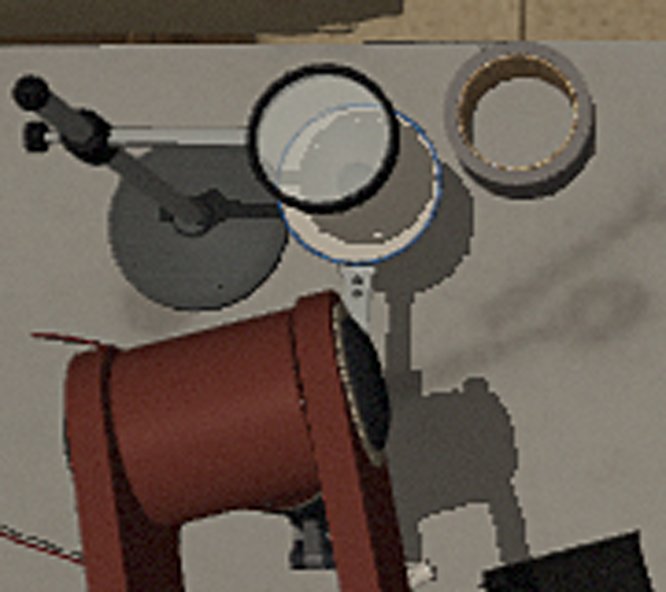

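View pics/s6c.png

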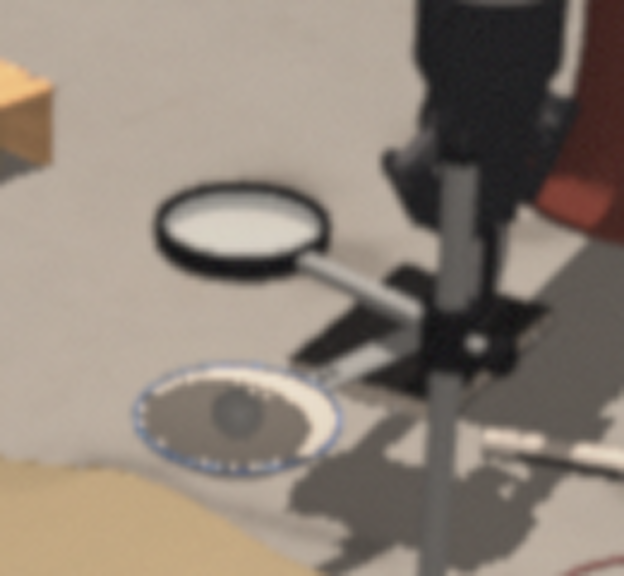

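Run:
```python
from h import *
np.set_printoptions(precision=4,suppress=True)
C=cam("top");S=cam("side")
ft=lambda p:np.array(p)/3.7+[140,170]-.36
fs=lambda p:np.array(p)/4.8+[300,190]-.4
mid=lambda e:(e[:2]+e[2:])/2
dt=np.r_[ft([278,103]),ft([442,265])]; ds=np.r_[fs([132,360]),fs([343,474])]
lt=np.r_[ft([248,63]),ft([400,214])]; ls=np.r_[fs([154,181]),fs([331,280])]
for nm,ot,os,r_,h in(("dishrim",dt,ds,.0505,(0,)),("lens",lt,ls,.042,(0,.014))):
    r=least_squares(lambda c:np.r_[mid(ext(c,C,r_,h))-mid(ot),mid(ext(c,S,r_,h))-mid(os)],[.55,0,.1]);print(nm,r.x,r.fun)
    r2=least_squares(lambda c:np.r_[ext(c,C,r_,h)-ot,ext(c,S,r_,h)-os],[.55,0,.1]);print(r2.x)
bt,bs=ft([359,182]),fs([238,410])
b=least_squares(lambda c:np.r_[prj(C,c)[0]-bt,prj(S,c)[0]-bs],[.59,.18,.13]);print("ball",b.x,b.fun)
print("ball side at z .132",unp(S,bs,.132))
```

```text
dishrim [0.5925 0.1814 0.1288] [-0.65    0.6281 -0.9343 -0.0577]
[0.5926 0.1815 0.1288]
lens [0.5942 0.1828 0.2247] [-0.6268  0.6074 -0.9583 -0.062 ]
[0.5942 0.1827 0.2246]
ball [0.5926 0.1816 0.1319] [-0.7007  0.6773 -1.01   -0.0628]
ball side at z .132 [[0.5912 0.1835 0.132 ]]
```

carry_out([
  [[0,0,0,0,0,0,0],[0,0,0,0,0,0,0],[0,0,0,0,0,0,0],[0,0,0,0,0,0,0],[0,0,0,0,0,0,0]],
])

```text
time: 15.6
tool_pos: [0.4235, 0.182, 0.2111]
tool_rot: [0.707, -0.707, -0.001, 0.001]
contact_force: [-0.2, 0.4, -1.4]
gripper_width: 0.133
```

Run:
```python
from h import *
a=cv2.imread("pics/s6.png");b=grab_frame("side")
print(cv2.absdiff(a,b)[190:310,300:430].max())
print(job_done())
```

```text
29
the job is handed in; nothing more can be done
None
```

I gripped the dish by its black grip and slid it about 145 mm straight out of the rack. I lifted it level, gave it a quarter turn while carrying it under the lens, and handed the job in at about 15.7 s. I got no verdict back.

These are my last checks, triangulated from the top and side pictures:
- **Position:** the ball was at (0.593, 0.182, 0.132) m, about 2 mm off the lens axis and within 1 mm of the dish's centre.
- **Height:** the ball's top was about 80 mm below the lens underside, which I measured at 0.225 m above the bench.
- **Attitude:** the tool was vertical to within 0.01 rad, with its jaw axis within 0.01 rad of square to the magnifier's arm. I saw no visible tilt of the dish.
- **Grip and contact:** the fingers still held the grip block, and the wrist force was under 3 N once the dish was off the bench. I saw no contact with the magnifier, and the tape roll looked undisturbed in the last top view.

**Checks with limits:**
- The lens distance from the column came out at about 125 mm, against the stated 130 mm. That is within what my pixel readings allow.
- The last before-and-after side picture differed by up to 29 grey levels in the area around the dish and lens. I did not look into it, so that picture does not confirm the ball was still.
- I did not re-check the spectacles or the egg cup after the final move.

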